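# Load the light reader and hold its shutter open at the index

## Task

Load the bench reader: stand the stout white bottle in its wide seat and the slim dropper bottle in its narrow seat, both upright and right down, and let go of them. Then pull the reader's spring-return shutter out by its upright grip until its pointer is level with the index clip, and finish holding it there for the reading (it springs shut if released). Do not push the reader's neighbours, the stapler and the slide box, out of place.

Things in the scene. Friction and masses are not known exactly. Their poses are not given: they have to be found in the camera images.
- reader: Bench reader, fixed to the worktop: low white box on a grey base, 90 x 140 x 40 mm, with an aluminium rail (56 mm wide, 15 mm high) running 128 mm out of its front towards the robot. Origin at the middle of the box's underside, on the worktop; its -x axis points out of the front along the rail, z up; it stands turned by a varying yaw.
- wide_seat (a point): Centre of the mouth of the wide round seat in the reader's top, 40 mm above the worktop: 44 mm across, 14 mm deep (its floor is 26 mm above the worktop), the mouth chamfered 4 mm, for the stout white bottle. 32 mm to the +y side of the reader's middle.
- narrow_seat (a point): Centre of the mouth of the narrow round seat in the reader's top, 40 mm above the worktop: 31 mm across, 14 mm deep (its floor is 26 mm above the worktop), the mouth chamfered 4 mm, for the dropper bottle. 36 mm to the -y side of the reader's middle.
- white_bottle_mid (a point): Stout white screw-cap bottle, 38 mm across, 86 mm tall, standing loose on the worktop; the point is its centre, 43 mm above its foot. The body is full width up to about 60 mm, the cap above is narrower.
- dropper_mid (a point): Slim dropper bottle with a pointed tip, 25 mm across, 68 mm tall, standing loose on the worktop; the point is its centre, 34 mm above its foot. The body is full width up to 40 mm; the cap above is 19 mm across up to 52 mm, then a thin tip.
- shutter (a joint): Travel of the shutter slide in m: 0 shut (rest), growing to 0.065 as it is pulled out along the reader's -x axis. A spring pulls it shut: 3.6 N at 0, plus 1.2 N for each 10 mm.
- shutter_grip (a point): Grasping point of the shutter's upright black grip, 65 mm above the worktop; moves with the slide. The grip is 16 mm thick along the pull, 30 mm wide across it, and stands from 31 to 83 mm above the worktop; when shut it is 50 mm in front of the box. Its axes are the reader's.
- shutter_pointer (a point): End of the dark pointer blade that sticks out sideways under the grip, 24 mm above the worktop, straight beside the grip's middle (32 mm to its +y side); moves with the slide.
- index_mark (a point): Upright point of the small brass index clip, fixed beside the rail on the reader's +y side, 33 mm tall; its place along the rail varies; the listed position is 24 mm above the worktop, at the height of the pointer. The shutter is at the mark when the pointer is level with this point along the reader's x axis (25 to 45 mm out). Its axes are the reader's.
- stapler: Black stapler, 32 x 120 x 32 mm, loose bystander; origin at the middle of its underside.
- slide_box: Small pale lidded box, 30 x 67 x 26 mm, loose bystander; origin at the middle of its underside.
Mind the look-alikes: they are no part of the job. Leave any black or orange look-alike of the part that bears dropper_mid alone.

How it is judged:
By the outcome, as a careful person would: the job done as asked, in the order asked, and still so for the second after the job is handed in, while the arm keeps its last pose, push and grip.
It also fails if it takes over 72 s, if anything falls off the work surface, if the arm or the gripper's body presses on something with over 40 N, if the wrist force passes 120 N, or if a joint passes its speed limit or range.

## Robot

A 6-joint arm with a two-finger parallel gripper is mounted at the origin on a cart in front of the work surface, level with it; the furniture and walls round the work are solid. World frame = base frame: x ahead of the robot, y to its left, z up, the work surface at z = 0. Lengths are in m, angles in rad, forces in N, time in s.
With the tool pointing down it reaches from about 0.375 to 0.9 m from the base axis. Payload 3.1 kg.
Tool frame: the origin (TCP) lies at the very end of the fingers, on their centre line; the grasp point (between the pads) lies 19 mm behind it; x points along the fingers, z is the direction in which the jaws open and shut, and the axes are right-handed (so a half turn about x gives the same grasp; the last joint's range is limited). The gripper opens to 85 mm and grips with 20 to 120 N. Pads are 22 mm wide; open, the fingers measure 114 mm over their backs; the gripper's body (76 mm by 85 mm) begins 54 mm behind the grasp point. The pads swing forward as they close: fully open they stand 13 mm farther back than shut.
Start: joints at [-1.522, 0.527, 1.433, -0, 1.181, -0.178], TCP at [0.141, -0.609, 0.231] pointing down, gripper open.
Joint ranges: [-3.08, 3.08], [-0.75, 2.2], [0.22, 2.44], [-1.43, 4.57], [0, 2.65], [-2.85, 2.85]. Speed limits (rad/s): [2.79, 2.79, 3.14, 3.14, 3.14, 3.14].

## Interface

Orientations are given as a unit quaternion [x, y, z, w].
In Python, from station import manip, viewer, job gives the robot as it stands.
- The arm moves only by the tool move_arm, never from a script. Its argument "deltas" is one flat list of numbers, 7 for each row, row after row: the finger opening in mm, from 0 to 85.4, then the shift along the tool's x, y, z in mm, then the turn, a rotation vector about the tool's x, y, z in degrees. In form: [jaw, tx, ty, tz, rx, ry, rz, jaw, tx, ty, tz, rx, ry, rz, ...]. A call has 1 to 10 rows; each row shifts and turns the commanded pose from where the row before left it, along the tool's axes as they then stand; what a row does not reach is not made up. A row lasts 1/10 s, in which the tool goes at most 50 mm and 8.59 degrees, less where a joint would pass 70% of its speed; a pose out of reach is approached as far as the arm can. A call is refused whole if a number of a shift passes 50 or a number of a turn 8.59, either way. A call with a gripper value outside its range is refused whole. The fingers move at their own pace and stop on an object; "force" is the grip in N (left out, the last holds). Time passes only in rows, so rows that do not move let the fingers close. It gives the time, the measured TCP pose, the force and the opening at its end, in the units of the state.
- manip.sense(): the state, without advancing time (a new reading comes with each control period).
- viewer.snapshot(name): name is "scene" or "top" or "wrist"; returns a dict with "image" (480x640x3 uint8, red, green, blue), "depth" (480x640 float32, m along the optical axis (not along the pixel's ray), 0 where there is no reading), "fovy" (degrees; the focal length in pixels is half the picture's height over the tangent of half this angle, whatever the lens; pixels are square), "cx", "cy" (the principal point, pixels), "R" (3x3) and "t" (3): a world point X has camera coordinates R X + t. Camera axes: x right, y down, z forward; pixel columns grow to the right and rows downward; lengths in m; the calibration is good to about 2 mm. The wrist camera is an equidistant fisheye: a pixel r from the principal point sees the ray r / f radians off the axis. A picture is of the moment at which its call begins.
- job.sign_off(): hands the job in, once; it reports no verdict.
The state is a dict: "t": time; "q": joint angles; "qd": joint speeds; "tau": joint torques, N m; "tcp_pos": TCP position; "tool_rot": TCP orientation; "force": force on the tool from outside, world axes, zero at the start; "ft_torque": the same for the moment, N m; "finger_gap": opening from 0.0 (shut) to 1.0 (fully open).
Only numpy, scipy, OpenCV 4.12 (cv2) and the standard library are available. Lean on these libraries where they do the work, as an engineer would, in place of code of your own. Each camera call takes 0.05 s, during which the arm holds its last target.

## Working session

There is one attempt and no reset: what is moved stays moved. The work goes in short steps, Python scripts to look and compute and a tool call to move; the robot and the scene stay as the last step left them, time stands still between calls to the robot, and variables do not carry over. Pictures are saved under pics/ and viewed, and the job is handed in when it is done.

Besides the shell and the picture viewer there is one more tool, called after "Call:" as name(argument=value, ...) on one line, values as JSON. move_arm: Moves the arm, as the interface text tells. Its arguments: {"type":"object","properties":{"deltas":{"type":"array"},"force":{"type":"number"}},"required":["deltas"]}

```bash
mkdir -p pics; ls; cat > h.py <<'E'
import numpy as np, cv2
from station import manip, viewer, job
def snap(n,save=None):
    s=viewer.snapshot(n)
    if save: cv2.imwrite('pics/'+save+'.png',s['image'][:,:,::-1])
    return s
def foc(s): return 240/np.tan(np.radians(s['fovy'])/2)
def pt(s,u,v,z=None,fish=False):
    f=foc(s);R=np.array(s['R']);t=np.array(s['t']);C=-R.T@t
    a=np.array([u-s['cx'],v-s['cy']])
    if fish:
        r=np.hypot(*a);th=r/f;d=np.array([*(a/max(r,1e-9)*np.sin(th)),np.cos(th)])
    else: d=np.array([a[0]/f,a[1]/f,1])
    D=R.T@d
    if z is None:
        dz=s['depth'][int(v),int(u)];return C+D*dz/d[2]
    return C+D*(z-C[2])/D[2]
E
python3 - <<'E'
from h import *
import pickle
for n in ['scene','top','wrist']:
    s=snap(n,n+'0');pickle.dump(s,open(n+'0.pkl','wb'));print(n,s['fovy'],s['cx'],s['cy'],np.round(-np.array(s['R']).T@s['t'],3),np.round(s['R'],3).tolist())
print(manip.sense())
E
```

```text
pics
scene 44.82789462134433 326.71801555393637 238.14637402442534 [-0.222  0.721  0.665] [[-0.735, -0.678, -0.016], [-0.33, 0.378, -0.865], [0.593, -0.63, -0.501]]
top 46.358569657948586 321.6822924191639 236.99446954287558 [ 0.269 -0.044  1.227] [[-0.026, -0.999, -0.02], [-0.984, 0.029, -0.174], [0.174, 0.015, -0.985]]
wrist 65.70646984690485 315.2616329043787 242.78380718175504 [ 0.217 -0.59   0.373] [[0.226, -0.974, -0.001], [-0.929, -0.216, 0.302], [-0.294, -0.067, -0.953]]
{'t': 0.15, 'q': array([-1.52147251e+00,  5.28259256e-01,  1.43364232e+00, -4.88817413e-06,
        1.18140772e+00, -1.78518373e-01]), 'qd': array([-7.52931452e-05, -3.18391839e-03, -3.12624360e-03, -5.34845234e-04,
       -7.05329627e-04,  4.74215542e-04]), 'tau': array([ 3.74559831e-04, -4.42742121e+01, -1.78276581e+01, -2.53279832e-04,
        5.61744586e-03,  9.42255213e-06]), 'tcp_pos': array([ 0.1411602 , -0.60826667,  0.23054343]), 'tool_rot': array([ 0.44037582,  0.55399839, -0.43946599,  0.55319487]), 'force': array([ 0.28400163, -0.02430863,  0.4137746 ]), 'ft_torque': array([ 0.01280008,  0.00939104, -0.02123538]), 'finger_gap': 0.998121133488722}
```

View pics/top0.png

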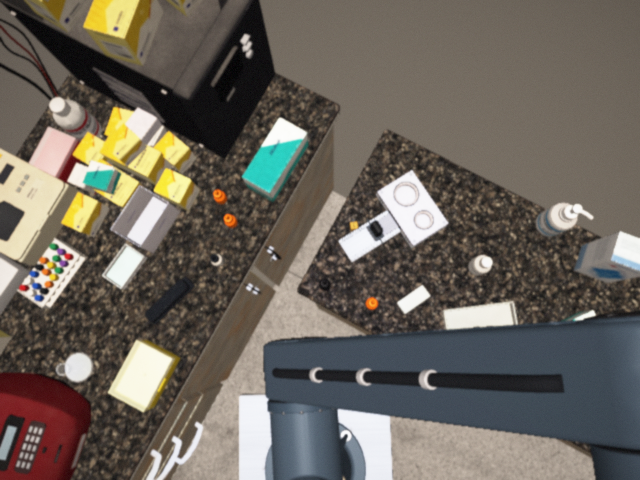

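View pics/scene0.png

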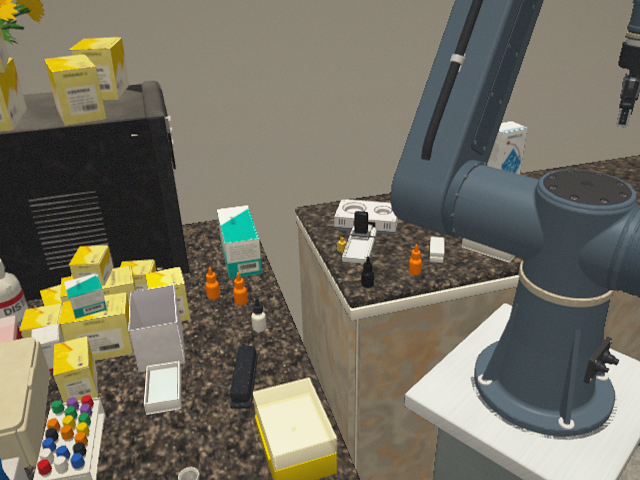

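View pics/wrist0.png

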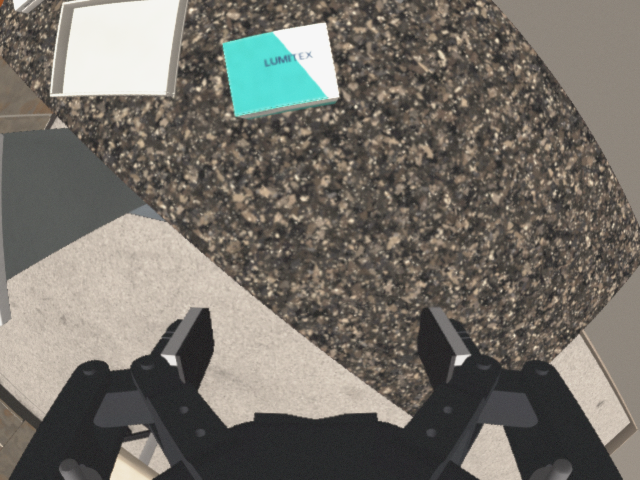

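```bash
python3 - <<'E'
from h import *
import pickle
t=pickle.load(open('top0.pkl','rb'));s=pickle.load(open('scene0.pkl','rb'))
for n,(u,v) in dict(dropW=(216,259),blk=(324,285),or1=(372,303),or2=(230,220),or3=(219,196),white=(481,264),slide=(413,299),wh=(405,194),na=(424,219),grip=(376,230),brass=(353,226),railend=(350,250),stap=(168,300),box=(125,266)).items(): print(n,np.round(pt(t,u,v),3))
print(np.round(pt(s,259,320),3))
im=t['image'][:,:,::-1]
a=cv2.resize(im[160:320,310:510],None,fx=4,fy=4,interpolation=3)[:600,:800]
cv2.imwrite('pics/c1.png',a)
b=cv2.resize(im[230:330,140:260],None,fx=4,fy=4,interpolation=3)
im2=s['image'][:,:,::-1]
c=cv2.resize(im2[190:300,320:450],None,fx=4,fy=4,interpolation=3)
d=cv2.resize(im2[270:410,200:300],None,fx=3,fy=3,interpolation=3)
cv2.imwrite('pics/c2.png',c);
H=np.zeros((420,800,3),np.uint8);H[:400,:480]=b;H[:420,490:790]=d;cv2.imwrite('pics/c3.png',H)
E
```

```text
dropW [0.436 0.201 0.048]
blk [ 0.374 -0.028  0.052]
or1 [ 0.334 -0.126  0.062]
or2 [0.52  0.171 0.051]
or3 [0.574 0.195 0.049]
white [ 0.406 -0.351  0.08 ]
slide [ 0.342 -0.216  0.021]
wh [ 0.573 -0.211  0.024]
na [ 0.515 -0.249  0.025]
grip [ 0.483 -0.139  0.079]
brass [ 0.504 -0.094  0.022]
railend [ 0.453 -0.086  0.015]
stap [0.353 0.306 0.033]
box [0.431 0.408 0.016]
[0.426 0.211 0.029]
```

View pics/c1.png

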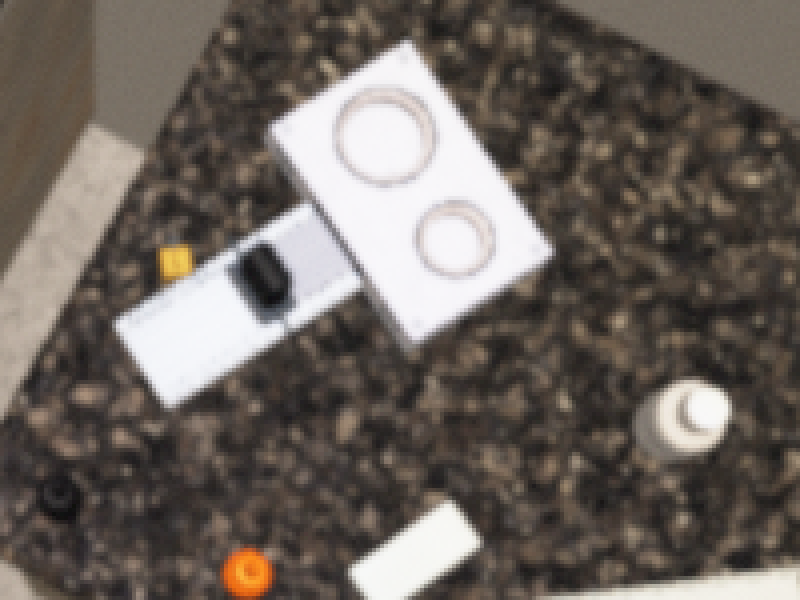

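View pics/c2.png

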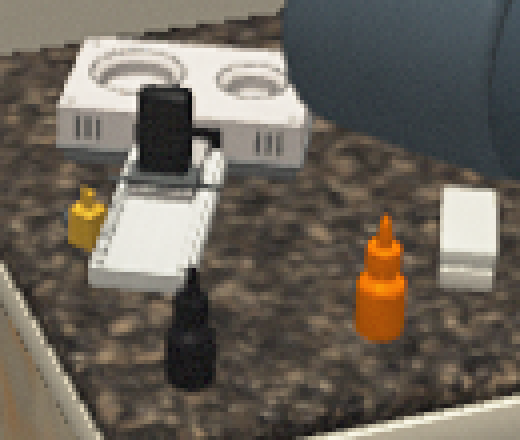

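View pics/c3.png

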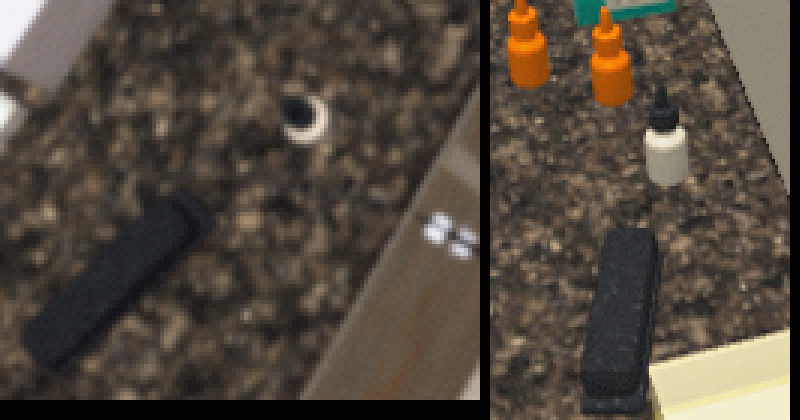

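```bash
cat > m.py <<'E'
from h import *
import pickle
t=pickle.load(open('top0.pkl','rb'))
im=t['image'];hsv=cv2.cvtColor(im,cv2.COLOR_RGB2HSV)
# reader top by depth height
H=np.zeros((480,640))
v,u=np.mgrid[0:480,0:640]
f=foc(t);R=np.array(t['R']);C=-R.T@np.array(t['t'])
d=np.stack([(u-t['cx'])/f,(v-t['cy'])/f,np.ones_like(u)],-1)*t['depth'][...,None]
P=d@R+C
white=(hsv[...,2]>150)&(hsv[...,1]<50)
roi=np.zeros((480,640),bool);roi[165:250,375:455]=1
m=(white&roi).astype(np.uint8)
m=cv2.morphologyEx(m,cv2.MORPH_CLOSE,np.ones((9,9)))
m=cv2.morphologyEx(m,cv2.MORPH_OPEN,np.ones((3,3)))
# keep z>.03
print('z med top',np.median(P[...,2][200:206,408:412]),P[230,440],P[180,400])
cs,_=cv2.findContours(m,cv2.RETR_EXTERNAL,cv2.CHAIN_APPROX_NONE);c=max(cs,key=cv2.contourArea)
hull=c[:,0,:]
W=np.array([pt(t,a,b,0.04)[:2] for a,b in hull]).astype(np.float32)
print(cv2.minAreaRect(W*1000))
im2=cv2.resize(im[160:320,310:510],None,fx=4,fy=4,interpolation=3)
g=cv2.cvtColor(im,cv2.COLOR_RGB2GRAY)
np.set_printoptions(linewidth=200)
b=cv2.resize(m*255,None,fx=1,fy=1)[160:320,310:510]
ov=im.copy();cv2.drawContours(ov,[c],-1,(255,0,0),1)
cv2.imwrite('pics/ov1.png',cv2.resize(ov[160:260,370:470],None,fx=6,fy=6,interpolation=0)[:,:,::-1])
print([np.round(pt(t,*p,0.04),4)[:2] for p in [(382,191.5),(411,170),(448,222),(414,245)]])
s=manip.sense();from scipy.spatial.transform import Rotation as Ro
print(np.round(Ro.from_quat(s['tool_rot']).as_matrix(),3))
E
python3 m.py
```

```text
z med top 0.030138760764570782 [ 0.49451449 -0.28793286 -0.00272716] [ 0.59960697 -0.1991085   0.04227806]
((522.7899780273438, -193.97727966308594), (145.14810180664062, 162.13223266601562), 29.671031951904297)
[array([ 0.5756, -0.159 ]), array([ 0.6221, -0.2246]), array([ 0.5037, -0.2977]), array([ 0.4557, -0.2221])]
[[-0.     0.974  0.226]
 [ 0.002  0.226 -0.974]
 [-1.     0.    -0.002]]
```

View pics/ov1.png

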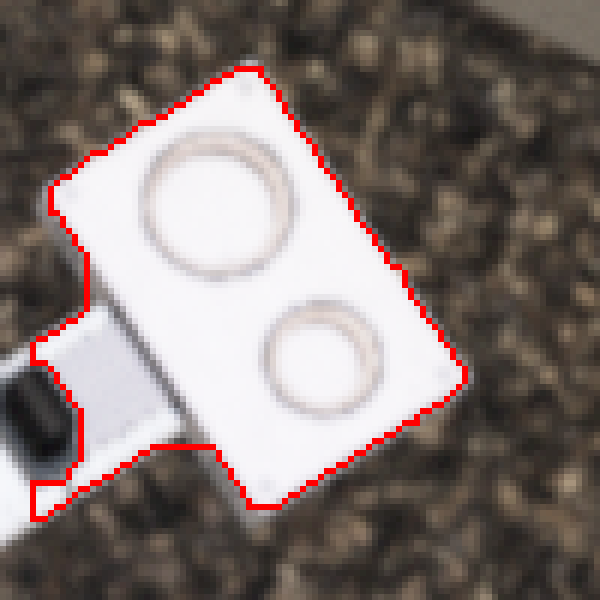

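```bash
cat >> h.py <<'E'
from scipy.spatial.transform import Rotation as Ro
def delta(target,yaw=None):
    s=manip.sense();M=Ro.from_quat(s['tool_rot']).as_matrix();p=s['tcp_pos']
    d=M.T@(np.array(target)-p)*1000
    z=M[:,2];a=np.degrees(np.arctan2(z[1],z[0]))
    print('t',round(s['t'],2),'tcp',np.round(p,4),'jawyaw',round(a,1),'tilt',np.round(M[:,0],3),'gap',round(s['finger_gap'],3),'F',np.round(s['force'],1))
    print('deltas tool mm',np.round(d,1),'rx deg',None if yaw is None else np.round(-(((yaw-a)+180)%360-180),1))
E
python3 - <<'E'
from h import *
import pickle
t=pickle.load(open('top0.pkl','rb'))
w=pt(t,405.8,193.4,.04);n=pt(t,423.4,219.4,.04)
print(w,n,np.linalg.norm(w-n),np.degrees(np.arctan2(*(w-n)[1::-1])))
print('cap',pt(t,486.3,261.4,.086))
print('drop tip',pt(t,215,258,.05),pt(t,216.5,259.5,.03), 'brass',pt(t,353.5,225.5,.028))
delta([.41,-.35,.25],-57)
E
```

```text
[ 0.56975153 -0.21047151  0.04      ] [ 0.51095175 -0.24528583  0.04      ] 0.06833338017671801 30.629033556592677
cap [ 0.41035746 -0.3602757   0.086     ]
drop tip [0.43845183 0.20281129 0.05      ] [0.43796406 0.20371994 0.03      ] brass [ 0.50440849 -0.09488177  0.028     ]
t 0.15 tcp [ 0.1412 -0.6083  0.2305] jawyaw -76.9 tilt [-0.     0.002 -1.   ] gap 0.998 F [ 0.3 -0.   0.4]
deltas tool mm [ -19.   320.2 -190.9] rx deg -19.9
```

Call:
move_arm(deltas=[85,-2,31,-19,-2,0,0,85,-2,31,-19,-2,0,0,85,-2,31,-18,-2,0,0,85,-2,31,-18,-2,0,0,85,-2,31,-18,-2,0,0,85,-2,31,-18,-2,0,0,85,-2,31,-18,-2,0,0,85,-2,31,-18,-2,0,0,85,-2,15,-10,-2,0,0,85,0,5,-3,0,0,0], force=40)

```text
t: 1.15
tcp_pos: [0.3353, -0.364, 0.2494]
tool_rot: [0.347, 0.616, -0.347, 0.616]
force: [-0.4, -1.0, 0.1]
finger_gap: 0.994
```

```bash
python3 - <<'E'
from h import *
import pickle
s=snap('wrist','w1');pickle.dump(s,open('w1.pkl','wb'))
delta([.41,-.36,.15],-59.4)
E
```

```text
t 1.2 tcp [ 0.3353 -0.3644  0.2493] jawyaw -58.9 tilt [-0.     0.001 -1.   ] gap 0.996 F [0.2 0.3 0.4]
deltas tool mm [99.3 66.2 34.9] rx deg 0.5
```

View pics/w1.png

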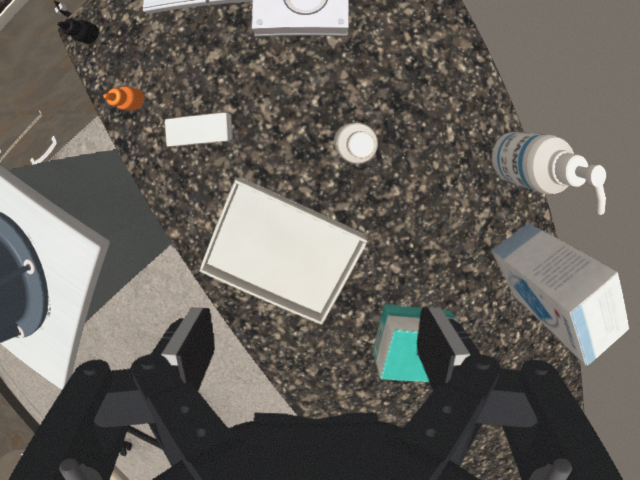

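```bash
python3 - <<'E'
from h import *
import pickle
s=pickle.load(open('w1.pkl','rb'))
print(pt(s,361,145,.086,True),pt(s,355.5,142,.06,True))
im=s['image'][:,:,::-1]
cv2.imwrite('pics/w1c.png',cv2.resize(im[110:180,310:400],None,fx=6,fy=6,interpolation=2))
delta([.4115,-.3605,.15],-59.4)
E
```

```text
[ 0.40986378 -0.36212964  0.086     ] [ 0.41020691 -0.35983114  0.06      ]
t 1.2 tcp [ 0.3353 -0.3644  0.2493] jawyaw -58.9 tilt [-0.     0.001 -1.   ] gap 0.996 F [0.2 0.3 0.4]
deltas tool mm [99.3 67.2 36.1] rx deg 0.5
```

View pics/w1c.png

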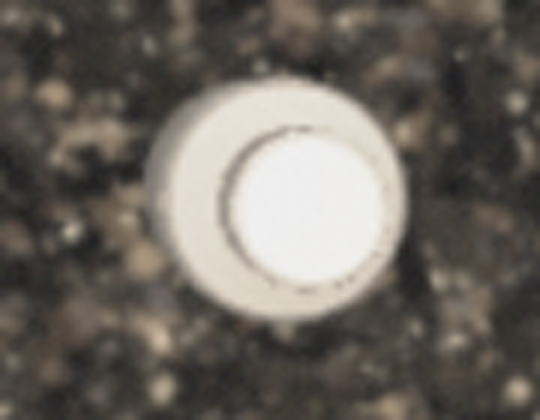

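Call:
move_arm(deltas=[85,0,16.4,8.9,0.5,0,0,85,10,16.4,8.9,0,0,0,85,30,16.4,8.9,0,0,0,85,30,16.5,8.9,0,0,0,85,20,0,0,0,0,0,85,9,0,0,0,0,0,85,0,0,0,0,0,0])

```text
t: 1.9
tcp_pos: [0.4083, -0.3634, 0.1489]
tool_rot: [0.351, 0.615, -0.351, 0.613]
force: [-0.7, 0.4, 0.5]
finger_gap: 0.997
```

```bash
python3 - <<'E'
from h import *
import pickle
s=snap('wrist','w2');pickle.dump(s,open('w2.pkl','wb'))
delta([.41,-.361,.024],-59.4)
E
```

```text
t 1.95 tcp [ 0.4088 -0.3639  0.15  ] jawyaw -59.5 tilt [-0.001  0.    -1.   ] gap 0.994 F [-0.1 -0.1  0.2]
deltas tool mm [126.    2.6  -1.8] rx deg -0.1
```

View pics/w2.png

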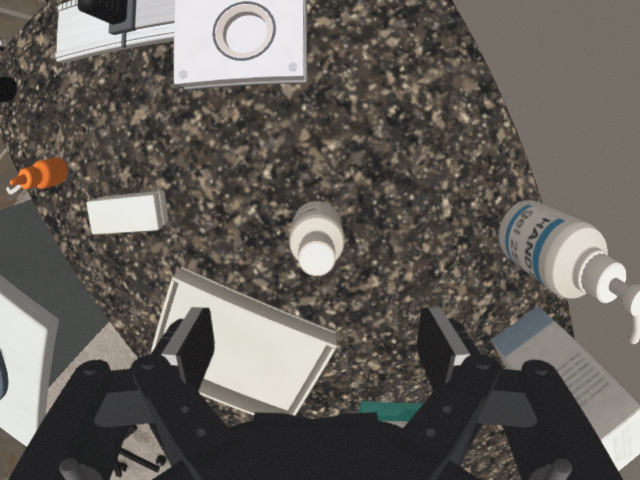

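```bash
python3 - <<'E'
from h import *
import pickle
s=pickle.load(open('w2.pkl','rb'))
print(pt(s,317,259,.086,True),pt(s,317,237,.06,True))
M=Ro.from_quat(manip.sense()['tool_rot']).as_matrix();p=manip.sense()['tcp_pos']
for u,v in [(180,270),(335,345),(240,300)]:
    a=pt(s,u,v,.03,True);print(u,v,np.round(a,3),'tool',np.round(M.T@(a-[.41,-.361,.03])*1000))
t=pickle.load(open('top0.pkl','rb'))
for q in [(450,310),(500,305),(516,306)]: print(pt(t,*q))
E
```

```text
[ 0.41079803 -0.36253146  0.086     ] [ 0.41571782 -0.35967989  0.06      ]
180 270 [ 0.329 -0.285  0.03 ] tool [   0.  -31. -107.]
335 345 [ 0.335 -0.425  0.03 ] tool [  0. -97.  17.]
240 300 [ 0.332 -0.338  0.03 ] tool [  0. -56. -59.]
[ 0.31736621 -0.29749614  0.00219798]
[ 0.32532342 -0.40649667 -0.00063175]
[ 0.32230004 -0.44106128 -0.00175286]
```

Call:
move_arm(deltas=[85,10,2.7,-1.2,0,0,0,85,20,0,0,0,0,0,85,25,0,0,0,0,0,85,25,0,0,0,0,0,85,25,0,0,0,0,0,85,14,0,0,0,0,0,85,7,0,0,0,0,0,85,0,0,0,0,0,0])

```text
t: 2.75
tcp_pos: [0.411, -0.3609, 0.0241]
tool_rot: [0.351, 0.614, -0.351, 0.614]
force: [-0.4, 0.3, -1.1]
finger_gap: 0.991
```

Call:
move_arm(deltas=[30,0,0,0,0,0,0,30,0,0,0,0,0,0,30,0,0,0,0,0,0,30,0,0,0,0,0,0,30,0,0,0,0,0,0,30,0,0,0,0,0,0], force=40)

```text
t: 3.35
tcp_pos: [0.4115, -0.3613, 0.0253]
tool_rot: [0.35, 0.614, -0.351, 0.615]
force: [-0.1, 0.2, 5.8]
finger_gap: 0.433
```

```bash
python3 - <<'E'
from h import *
s=snap('wrist','w3')
delta([.41,-.361,.15],-59.4)
E
```

```text
t 3.4 tcp [ 0.4115 -0.3613  0.0253] jawyaw -59.4 tilt [ 0.001 -0.001 -1.   ] gap 0.436 F [-0.2 -0.   5.8]
deltas tool mm [-124.7   -1.1   -0.8] rx deg -0.0
```

View pics/w3.png

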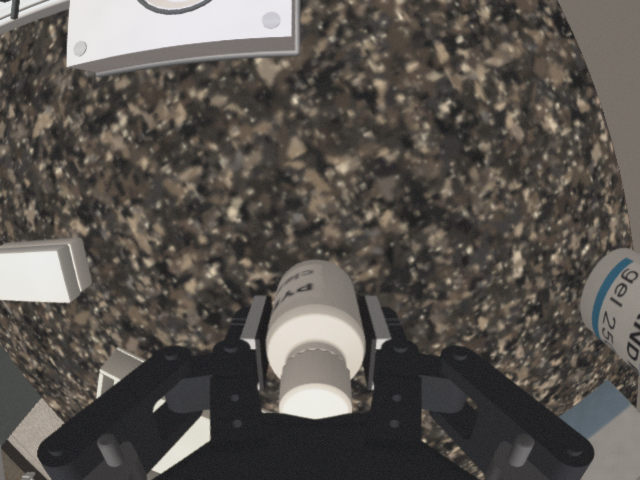

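Call:
move_arm(deltas=[30,-10,0,0,0,0,0,30,-20,0,0,0,0,0,30,-25,0,0,0,0,0,30,-25,10,-3,0,0,0,30,-25,25,-6,0,0,0,30,-15,30,-8,0,0,0,30,-5,30,-8,0,0,0,30,0,20,-8,0,0,0,30,0,10,-8,0,0,0,30,0,0,0,0,0,0])

```text
t: 4.4
tcp_pos: [0.4975, -0.26, 0.1492]
tool_rot: [0.35, 0.615, -0.35, 0.614]
force: [-0.0, 0.0, -1.0]
finger_gap: 0.437
```

```bash
python3 - <<'E'
from h import *
import pickle
s=snap('wrist','w4');pickle.dump(s,open('w4.pkl','wb'))
delta([.5695,-.2105,.15],-59.4)
E
```

```text
t 4.45 tcp [ 0.4972 -0.2612  0.1491] jawyaw -59.4 tilt [-0.001  0.    -1.   ] gap 0.437 F [-0.4 -1.1 -1.1]
deltas tool mm [-1.  88.  -6.8] rx deg 0.0
```

View pics/w4.png

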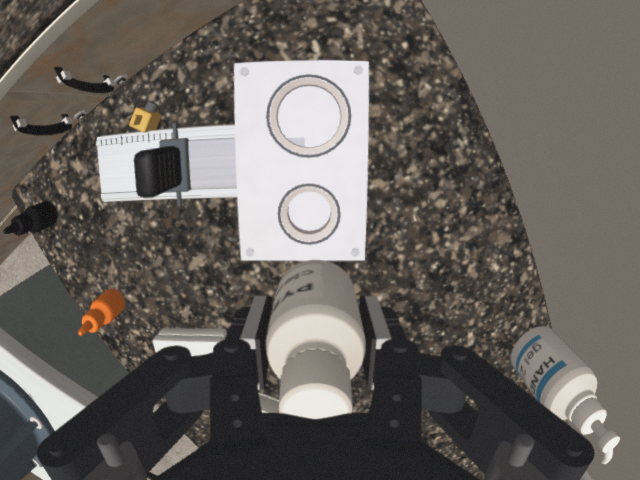

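```bash
cat > ring.py <<'E'
from h import *
import pickle,sys
def rings(s,rois):
    im=s['image'];g=im.min(2).astype(int)
    out=[]
    for x0,y0,x1,y1 in rois:
        m=np.zeros(g.shape,np.uint8);m[y0:y1,x0:x1]=(g[y0:y1,x0:x1]<195)
        cs,_=cv2.findContours(m,cv2.RETR_EXTERNAL,cv2.CHAIN_APPROX_NONE);c=cv2.convexHull(max(cs,key=lambda c:cv2.contourArea(cv2.convexHull(c))))
        W=np.array([pt(s,a,b,.04,True)[:2] for a,b in c[:,0]]).astype(np.float32)*1000
        (cc,r)=cv2.minEnclosingCircle(W);e=cv2.fitEllipse(W)
        out.append(np.array(e[0])/1000);print('ellipse px',cv2.fitEllipse(c),'world',np.round(cc,1),round(r,1),np.round(e[0],1),np.round(e[1],1))
    w,n=out;d=w-n;print('dist',np.linalg.norm(d),'y-axis ang',np.degrees(np.arctan2(d[1],d[0])))
    return out
if __name__=='__main__':
    s=pickle.load(open('w4.pkl','rb'))
    rings(s,[(262,72,356,162),(272,180,346,247)])
    for c in [(235,63),(368,63),(365,260),(240,260)]: print(pt(s,*c,.04,True))
    print('clip',pt(s,145,119,.028,True),'grip',pt(s,158,172,.083,True))
    cv2.imwrite('pics/w4c.png',cv2.resize(s['image'][90:230,80:250][:,:,::-1],None,fx=4,fy=4,interpolation=2))
E
python3 ring.py
```

```text
ellipse px ((308.3145751953125, 115.57586669921875), (83.425048828125, 85.34530639648438), 87.48989868164062) world [ 569.2 -211.3] 28.6 [ 569.4 -211.3] [56.8 57. ]
ellipse px ((308.6229553222656, 213.59075927734375), (61.29128646850586, 63.202701568603516), 93.93932342529297) world [ 510.9 -246. ] 22.2 [ 511. -246.] [43.9 44. ]
dist 0.06795064797092323 y-axis ang 30.747090313032505
[ 0.57675377 -0.14964587  0.04      ]
[ 0.62126025 -0.22671171  0.04      ]
[ 0.50258573 -0.29841341  0.04      ]
[ 0.45586589 -0.22007929  0.04      ]
clip [ 0.51052157 -0.10364661  0.028     ] grip [ 0.49731568 -0.15043122  0.083     ]
```

View pics/w4c.png

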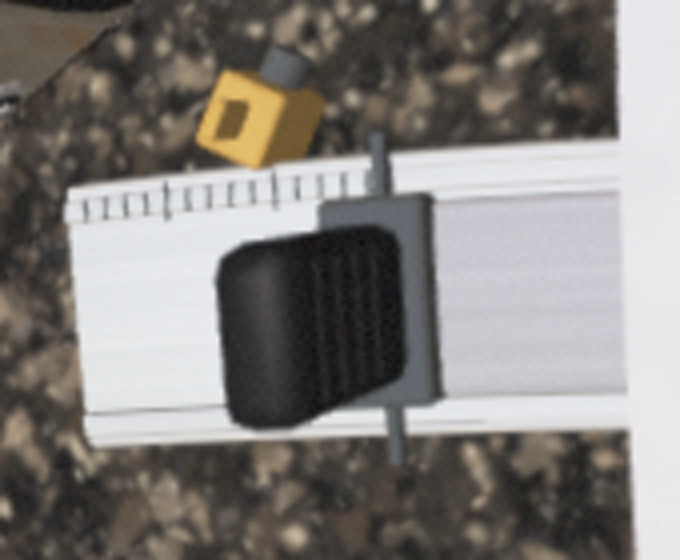

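```bash
python3 - <<'E'
from h import *
import pickle
s=pickle.load(open('w4.pkl','rb'))
cv2.imwrite('pics/w4d.png',cv2.resize(s['image'][250:430,240:390][:,:,::-1],None,fx=4,fy=4,interpolation=2)[:600,:])
st=manip.sense();M=Ro.from_quat(st['tool_rot']).as_matrix();p=st['tcp_pos']
for u,v,z in [(316,385,.0607),(316,402,.0607),(316,342,.035),(316,262,-.025)]:
    a=pt(s,u,v,p[2]+z,True);print(u,v,np.round(M.T@(a-p)*1000,1))
E
```

```text
316 385 [-60.7  11.   -1. ]
316 402 [-60.7   4.5  -1. ]
316 342 [-35.   9.  -1.]
316 262 [25.  15.8 -0.9]
```

View pics/w4d.png

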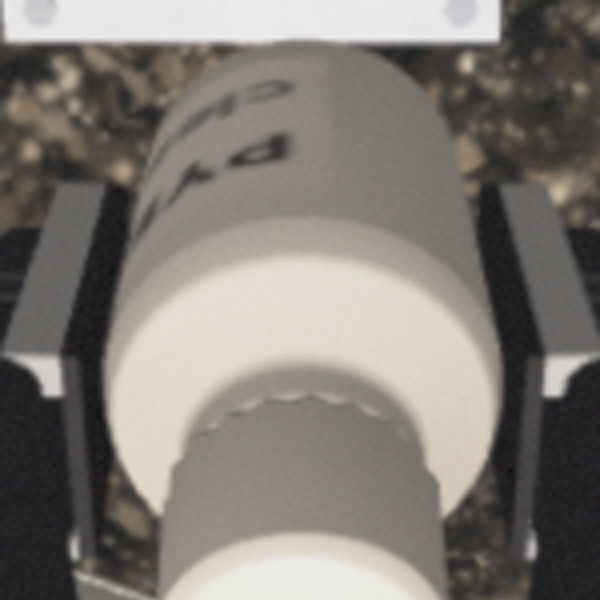

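Call:
move_arm(deltas=[30,0,10,-0.6,0,0,0,30,0,20,-1.2,0,0,0,30,0,25,-1.4,0,0,0,30,0,20,-1.2,0,0,0,30,10,10,-0.6,0,0,0,30,20,4.8,-0.2,0,0,0,30,20,0,0,0,0,0,30,15,0,0,0,0,0,30,7,0,0,0,0,0,30,0,0,0,0,0,0])

```text
t: 5.45
tcp_pos: [0.5715, -0.2118, 0.0758]
tool_rot: [0.351, 0.615, -0.351, 0.613]
force: [-0.2, 0.7, -1.1]
finger_gap: 0.436
```

```bash
python3 - <<'E'
from h import *
import pickle
s=snap('wrist','w5');pickle.dump(s,open('w5.pkl','wb'))
delta([.5717,-.2108,.0515],-59.25)
E
```

```text
t 5.5 tcp [ 0.5722 -0.2121  0.0768] jawyaw -59.5 tilt [-0.001  0.    -1.   ] gap 0.436 F [-0.5  0.4 -0.7]
deltas tool mm [25.3  0.3 -1.4] rx deg -0.2
```

View pics/w5.png

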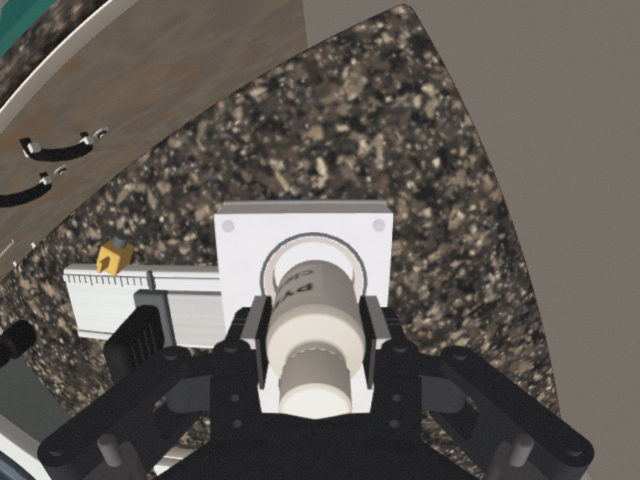

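Call:
move_arm(deltas=[30,5,0,-1.2,0,0,0,30,5,0,0,0,0,0,30,5,0,0,0,0,0,30,4,0,0,0,0,0,30,3,0,0,0,0,0,30,2,0,0,0,0,0,30,0,0,0,0,0,0])

```text
t: 6.2
tcp_pos: [0.5718, -0.2107, 0.053]
tool_rot: [0.351, 0.614, -0.351, 0.614]
force: [-0.1, 0.0, -0.6]
finger_gap: 0.435
```

```bash
python3 - <<'E'
from h import *
import pickle
s=snap('wrist','w6');pickle.dump(s,open('w6.pkl','wb'))
delta([.5717,-.2108,.0515],-59.25)
E
```

```text
t 6.25 tcp [ 0.5719 -0.2108  0.0532] jawyaw -59.4 tilt [-0.  0. -1.] gap 0.435 F [ 0.2  0.6 -2. ]
deltas tool mm [ 1.7 -0.2 -0.1] rx deg -0.2
```

View pics/w6.png

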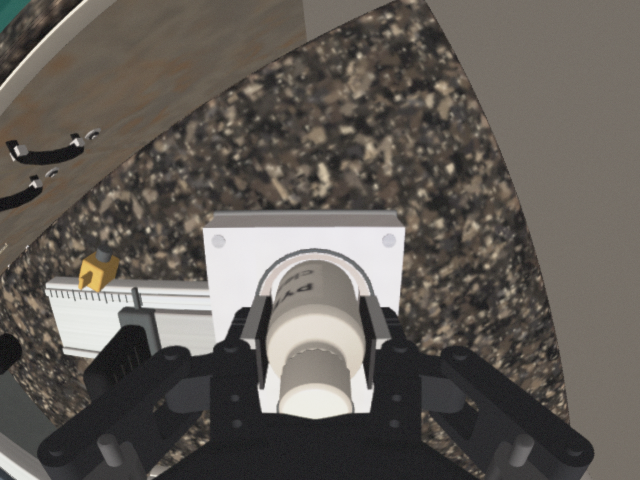

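Call:
move_arm(deltas=[30,1,0,0,0,0,0,30,1,0,0,0,0,0,30,0,0,0,0,0,0,60,0,0,0,0,0,0,60,0,0,0,0,0,0,60,0,0,0,0,0,0,60,-3,0,0,0,0,0,60,-15,0,0,0,0,0,60,-25,0,0,0,0,0,60,-30,0,0,0,0,0])

```text
t: 7.25
tcp_pos: [0.5714, -0.2105, 0.1252]
tool_rot: [0.351, 0.615, -0.351, 0.613]
force: [0.3, 0.5, -1.0]
finger_gap: 0.699
```

Call:
move_arm(deltas=[60,-35,0,0,0,0,0,60,-10,0,0,0,0,0,60,0,-15,0,0,0,0,60,0,-25,0,0,0,0,60,0,-10,0,0,0,0,60,0,0,0,0,0,0])

```text
t: 7.85
tcp_pos: [0.5266, -0.2365, 0.1681]
tool_rot: [0.351, 0.615, -0.351, 0.612]
force: [-0.1, 0.4, -0.5]
finger_gap: 0.701
```

```bash
python3 - <<'E'
from h import *
import pickle
s=snap('wrist','w7');pickle.dump(s,open('w7.pkl','wb'))
t=snap('top','t7');pickle.dump(t,open('t7.pkl','wb'))
delta([.44,.2,.2],-59.25)
print(manip.sense()['q'])
E
```

```text
t 7.95 tcp [ 0.5286 -0.2363  0.1686] jawyaw -59.5 tilt [-0.001  0.001 -1.   ] gap 0.7 F [ 0.5  0.1 -0.6]
deltas tool mm [ -30.9  145.  -420.9] rx deg -0.3
[-6.13443970e-01  5.45609208e-01  1.61060749e+00  4.67281592e-04
  9.86512599e-01  4.24920750e-01]
```

View pics/w7.png

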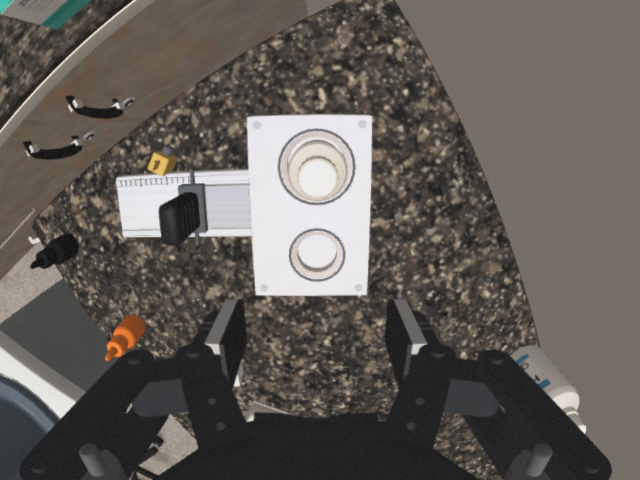

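View pics/t7.png

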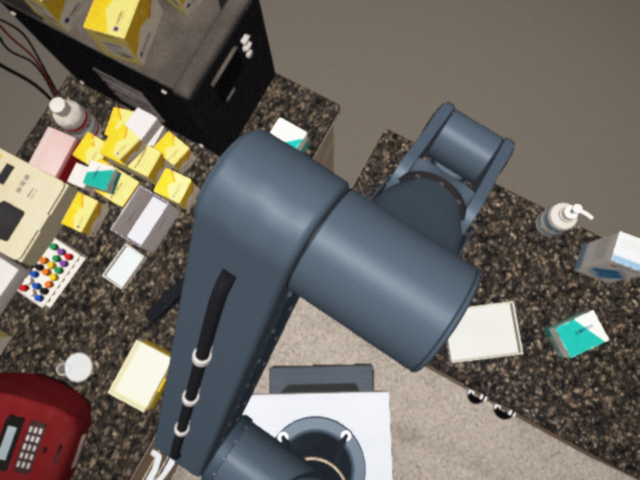

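Call:
move_arm(deltas=[60,-15,0,-10,0,0,0,60,-20,5,-30,0,0,0,60,-20,10,-45,0,0,0,60,-15,10,-50,0,0,0,60,0,10,-50,0,0,0,60,0,10,-50,0,0,0,60,0,10,-50,0,0,0,60,0,10,-50,0,0,0,60,0,10,-45,0,0,0,60,0,10,-25,0,0,0])

```text
t: 8.95
tcp_pos: [0.3965, 0.1521, 0.2382]
tool_rot: [0.35, 0.615, -0.35, 0.614]
force: [0.1, 0.5, -0.7]
finger_gap: 0.702
```

Call:
move_arm(deltas=[60,10,5,-11,0,0,0,60,20,0,-5,0,0,0,60,20,0,0,0,0,0,60,10,0,0,0,0,0,60,0,0,0,0,0,0])

```text
t: 9.45
tcp_pos: [0.3942, 0.1649, 0.1767]
tool_rot: [0.35, 0.615, -0.352, 0.613]
force: [0.4, -0.1, 0.3]
finger_gap: 0.704
```

```bash
python3 - <<'E'
from h import *
import pickle
s=snap('wrist','w8');pickle.dump(s,open('w8.pkl','wb'))
delta([.438,.203,.15],-59.25)
E
```

```text
t 9.5 tcp [0.3949 0.1649 0.1776] jawyaw -59.5 tilt [-0.002 -0.    -1.   ] gap 0.704 F [-0. -0.  0.]
deltas tool mm [ 27.5  56.5 -10.9] rx deg -0.2
```

View pics/w8.png

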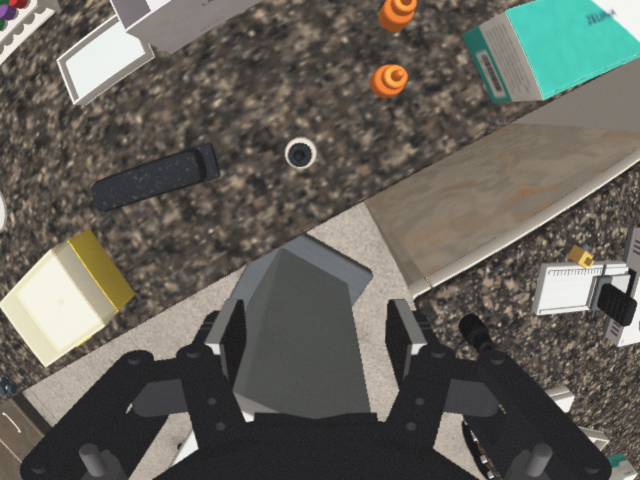

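```bash
python3 - <<'E'
from h import *
import pickle
s=pickle.load(open('w8.pkl','rb'))
im=s['image'];x0,y0=275,128
cv2.imwrite('pics/w8c.png',cv2.resize(im[y0:178,x0:330][:,:,::-1],None,fx=10,fy=10,interpolation=2))
print(pt(s,300.5,153,.04,True),pt(s,302,154.5,.052,True))
delta([.438,.203,.018],-59.25)
E
```

```text
[0.43914942 0.20471277 0.04      ] [0.43971355 0.20324676 0.052     ]
t 9.5 tcp [0.3949 0.1649 0.1776] jawyaw -59.5 tilt [-0.002 -0.    -1.   ] gap 0.704 F [-0. -0.  0.]
deltas tool mm [159.5  56.8 -10.8] rx deg -0.2
```

View pics/w8c.png

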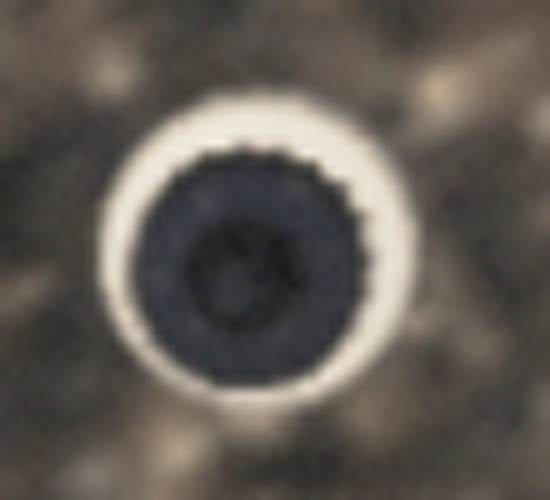

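Call:
move_arm(deltas=[60,0,10,-3,0,0,0,60,0,20,-4,0,0,0,60,0,20,-3.9,0,0,0,60,10,7.9,0,0,0,0,60,25,0,0,0,0,0,60,30,0,0,0,0,0,60,20,0,0,0,0,0,60,5,0,0,0,0,0,60,0,0,0,0,0,0])

```text
t: 10.4
tcp_pos: [0.4388, 0.2039, 0.0877]
tool_rot: [0.35, 0.614, -0.351, 0.614]
force: [-0.9, 0.6, 0.4]
finger_gap: 0.7
```

```bash
python3 - <<'E'
from h import *
import pickle
s=snap('wrist','w9');pickle.dump(s,open('w9.pkl','wb'))
delta([.4392,.2037,.017],-59.25)
E
```

```text
t 10.45 tcp [0.4394 0.2041 0.0885] jawyaw -59.5 tilt [ 0.  0. -1.] gap 0.701 F [0.1 0.4 0.4]
deltas tool mm [71.5 -0.4  0.2] rx deg -0.2
```

View pics/w9.png

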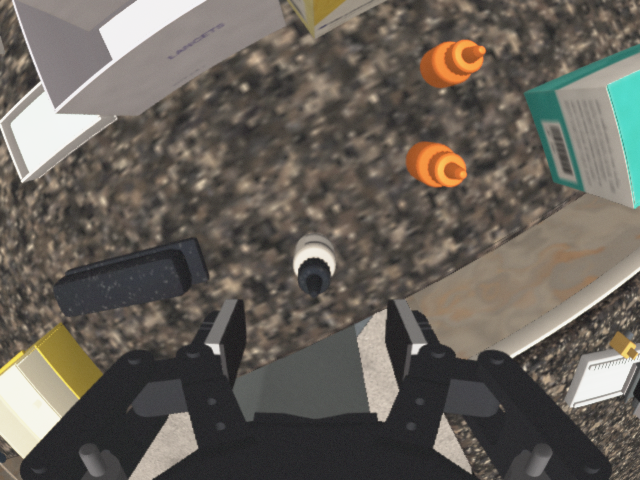

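Call:
move_arm(deltas=[60,10,-0.4,0,0,0,0,60,20,0,0,0,0,0,60,20,0,0,0,0,0,60,14,0,0,0,0,0,60,6,0,0,0,0,0,60,1.5,0,0,0,0,0,60,0,0,0,0,0,0])

```text
t: 11.15
tcp_pos: [0.4391, 0.204, 0.0172]
tool_rot: [0.351, 0.614, -0.35, 0.614]
force: [0.1, -0.5, 0.7]
finger_gap: 0.705
```

Call:
move_arm(deltas=[15,0,0,0,0,0,0,15,0,0,0,0,0,0,15,0,0,0,0,0,0,15,0,0,0,0,0,0,15,0,0,0,0,0,0,15,0,0,0,0,0,0], force=30)

```text
t: 11.75
tcp_pos: [0.4392, 0.204, 0.0175]
tool_rot: [0.351, 0.614, -0.35, 0.614]
force: [-0.1, -0.1, 6.4]
finger_gap: 0.283
```

```bash
python3 - <<'E'
from h import *
import pickle
s=snap('wrist','w10');pickle.dump(s,open('w10.pkl','wb'))
delta([.511,-.246,.2],-59.25)
E
```

```text
t 11.8 tcp [0.4391 0.204  0.0175] jawyaw -59.4 tilt [ 0.001  0.    -1.   ] gap 0.281 F [-0.8  0.2  5.7]
deltas tool mm [-182.5 -166.7  424.1] rx deg -0.2
```

View pics/w10.png

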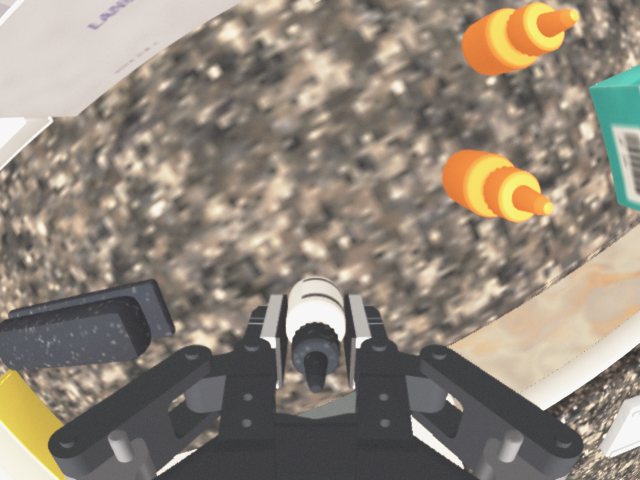

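Call:
move_arm(deltas=[15,-10,0,0,0,0,0,15,-25,0,0,0,0,0,15,-40,0,0,0,0,0,15,-40,-5,10,0,0,0,15,-40,-10,30,0,0,0,15,-20,-20,42,0,0,0,15,-5,-25,45,0,0,0,15,0,-25,45,0,0,0,15,0,-25,45,0,0,0,15,0,-25,45,0,0,0])

```text
t: 12.8
tcp_pos: [0.4548, -0.0848, 0.1963]
tool_rot: [0.351, 0.614, -0.35, 0.614]
force: [0.7, -0.1, -0.1]
finger_gap: 0.281
```

Call:
move_arm(deltas=[15,0,-25,45,0,0,0,15,0,-25,45,0,0,0,15,0,-25,35,0,0,0,15,15,-20,25,0,0,0,15,25,-6,12,0,0,0,15,20,0,0,0,0,0,15,0,0,0,0,0,0,15,0,0,0,0,0,0])

```text
t: 13.6
tcp_pos: [0.4503, -0.2705, 0.1358]
tool_rot: [0.351, 0.614, -0.35, 0.614]
force: [0.0, 0.8, -1.2]
finger_gap: 0.276
```

```bash
python3 - <<'E'
from h import *
import pickle
s=snap('wrist','w11');pickle.dump(s,open('w11.pkl','wb'))
delta([.511,-.246,.2],-59.25)
E
```

```text
t 13.65 tcp [ 0.4508 -0.2708  0.1365] jawyaw -59.4 tilt [ 0.001 -0.    -1.   ] gap 0.282 F [ 0.1 -0.5  0.2]
deltas tool mm [-63.5  64.4   9.3] rx deg -0.2
```

View pics/w11.png

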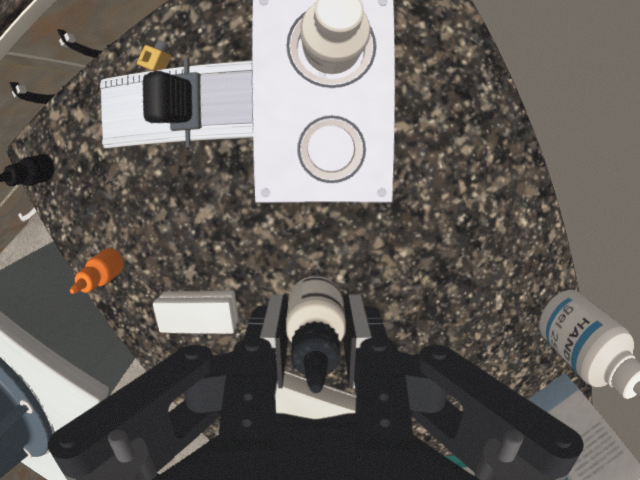

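```bash
python3 - <<'E'
from ring import *
s=pickle.load(open('w11.pkl','rb'))
r=rings(s,[(285,5,380,90),(292,110,372,188)])
st=manip.sense();M=Ro.from_quat(st['tool_rot']).as_matrix();p=st['tcp_pos']
print('seat tool',np.round(M.T@(np.array([*r[1],.04])-p)*1000,1))
for u,v,z in [(316,277,-.0175),(316,385,.0505),(315.5,339,.0345),(316,319,.0345)]:
    a=pt(s,u,v,p[2]+z,True);print(u,v,np.round(M.T@(a-p)*1000,1))
cv2.imwrite('pics/w11d.png',cv2.resize(s['image'][260:400,240:390][:,:,::-1],None,fx=4,fy=4,interpolation=2))
E
```

```text
ellipse px ((331.7243347167969, 44.457847595214844), (86.1359634399414, 91.04047393798828), 72.41365814208984) world [ 572.1 -211.3] 31.2 [ 570.4 -211.3] [56.3 59.8]
ellipse px ((331.1679382324219, 148.8268280029297), (67.9293212890625, 68.95826721191406), 92.24441528320312) world [ 511. -246.] 22.1 [ 511. -246.] [43.8 44. ]
dist 0.06885777901189949 y-axis ang 30.323232374928846
seat tool [96.5 64.3  9.2]
316 277 [17.5 10.2 -0.5]
316 385 [-50.5   2.1  -0.5]
315.5 339 [-34.5   9.2  -0.7]
316 319 [-34.5  17.1  -0.6]
```

View pics/w11d.png

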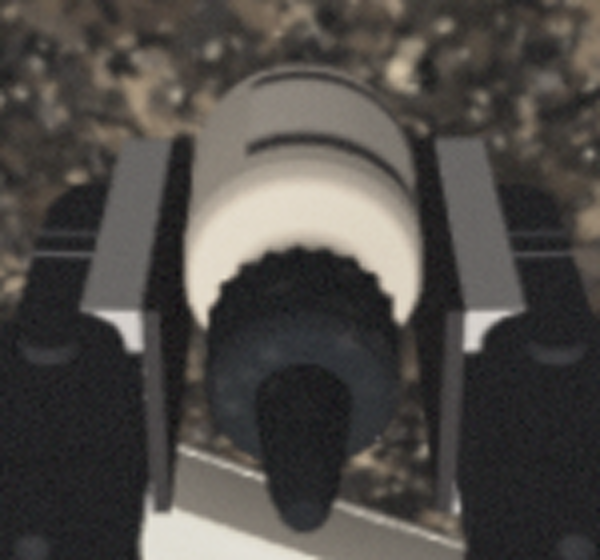

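Call:
move_arm(deltas=[15,0,10,1.7,0,0,0,15,0,20,3,0,0,0,15,0,20,3,0,0,0,15,0,12,2,0,0,0,15,10,3.8,0,0,0,0,15,20,0,0,0,0,0,15,20,0,0,0,0,0,15,15,0,0,0,0,0,15,8,0,0,0,0,0,15,0,0,0,0,0,0])

```text
t: 14.65
tcp_pos: [0.5111, -0.2452, 0.0613]
tool_rot: [0.351, 0.615, -0.351, 0.613]
force: [-0.3, -0.0, 0.5]
finger_gap: 0.281
```

```bash
python3 - <<'E'
from h import *
import pickle
s=snap('wrist','w12');pickle.dump(s,open('w12.pkl','wb'))
delta([.5125,-.2457,.0435],-59.25)
E
```

```text
t 14.7 tcp [ 0.5118 -0.2456  0.0622] jawyaw -59.5 tilt [-0.001  0.001 -1.   ] gap 0.28 F [-0.5 -0.  -0. ]
deltas tool mm [18.7  0.6  0.5] rx deg -0.2
```

View pics/w12.png

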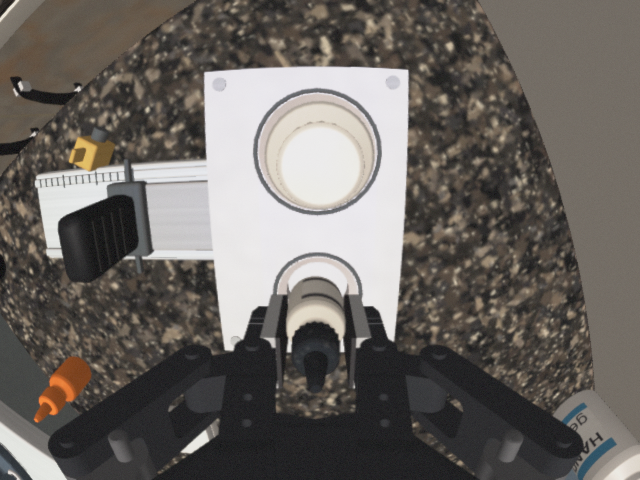

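Call:
move_arm(deltas=[15,4,0.6,0.8,0,0,0,15,4,0,0,0,0,0,15,4,0,0,0,0,0,15,3,0,0,0,0,0,15,2,0,0,0,0,0,15,0,0,0,0,0,0])

```text
t: 15.3
tcp_pos: [0.5129, -0.2461, 0.0453]
tool_rot: [0.351, 0.614, -0.351, 0.614]
force: [0.5, -0.1, -0.0]
finger_gap: 0.277
```

```bash
python3 - <<'E'
from h import *
import pickle
s=snap('wrist','w13');pickle.dump(s,open('w13.pkl','wb'))
delta([.5125,-.2457,.0435],-59.25)
E
```

```text
t 15.35 tcp [ 0.5131 -0.2462  0.0455] jawyaw -59.4 tilt [-0.  0. -1.] gap 0.279 F [0.  0.  0.2]
deltas tool mm [ 2.  -0.2 -0.7] rx deg -0.2
```

View pics/w13.png

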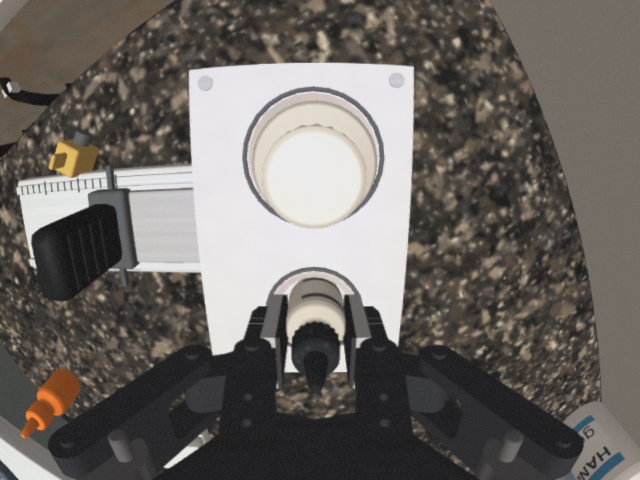

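Call:
move_arm(deltas=[15,1.5,0,0,0,0,0,15,0,0,0,0,0,0,45,0,0,0,0,0,0,45,0,0,0,0,0,0,45,0,0,0,0,0,0,45,-3,0,0,0,0,0,45,-15,0,0,0,0,0,45,-25,0,0,0,0,0,45,-30,0,0,0,0,0,45,-30,0,0,0,0,0])

```text
t: 16.35
tcp_pos: [0.5129, -0.246, 0.1481]
tool_rot: [0.351, 0.614, -0.351, 0.614]
force: [0.0, 0.2, 0.2]
finger_gap: 0.525
```

Call:
move_arm(deltas=[45,-10,0,-10,0,0,0,45,0,-10,-20,0,0,0,45,0,-10,-25,0,0,0,45,0,-10,-20,0,0,0,45,0,-5,-15,0,0,0,45,0,0,-5,0,0,0,45,0,0,0,0,0,0])

```text
t: 17.05
tcp_pos: [0.4341, -0.1813, 0.1569]
tool_rot: [0.351, 0.614, -0.35, 0.614]
force: [-1.0, -0.3, 0.4]
finger_gap: 0.528
```

```bash
python3 - <<'E'
from h import *
import pickle
s=snap('wrist','w14');pickle.dump(s,open('w14.pkl','wb'))
delta([.4935,-.1459,.047],-59.4)
E
```

```text
t 17.1 tcp [ 0.4351 -0.1822  0.1571] jawyaw -59.4 tilt [ 0.001 -0.    -1.   ] gap 0.526 F [-0.1 -0.7 -0.3]
deltas tool mm [110.1  68.7  -1.6] rx deg -0.0
```

View pics/w14.png

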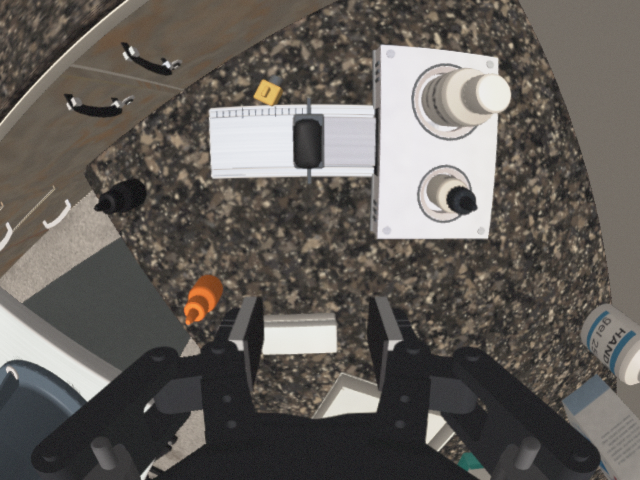

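```bash
python3 - <<'E'
from h import *
import pickle
s=pickle.load(open('w14.pkl','rb'));im=s['image'][:,:,::-1]
cv2.imwrite('pics/w14a.png',cv2.resize(im[70:190,200:390],None,fx=4,fy=4,interpolation=2))
cv2.imwrite('pics/w14b.png',cv2.resize(im[40:250,365:520],None,fx=2.8,fy=2.8,interpolation=2))
C=np.array([.5419,-.2277]);a=np.radians(-59.35);X=np.array([np.cos(a),np.sin(a)]);Y=np.array([-X[1],X[0]])
def rd(u,v,z):
    q=pt(s,u,v,z,True)[:2]-C;return np.round(1000*np.array([q@X,q@Y]),1)
print('white cap',rd(492,92.5,.112),'drop cap',rd(462,201,.078))
print('grip top',rd(308,144,.083))
E
```

```text
white cap [-1.2 33. ] drop cap [ -1.5 -33.6]
grip top [-99.4  -0.3]
```

View pics/w14a.png

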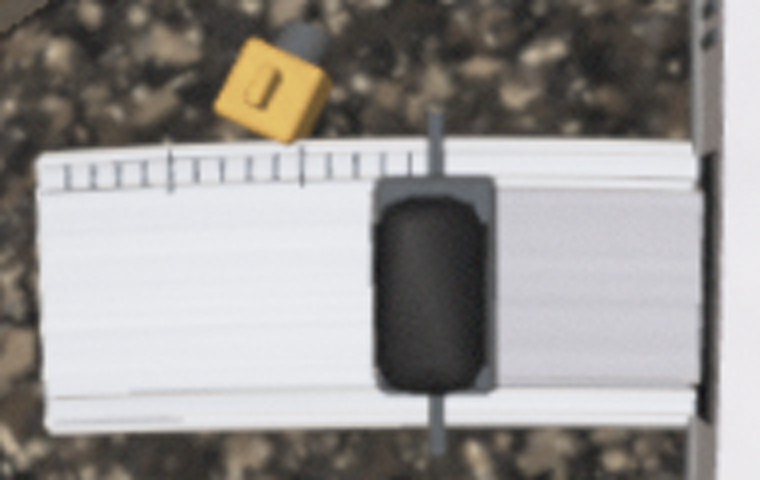

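View pics/w14b.png

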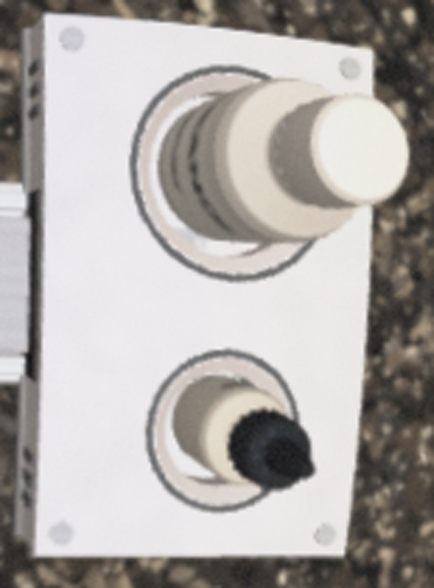

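```bash
python3 - <<'E'
from h import *
import pickle
s=snap('scene','s15');pickle.dump(s,open('s15.pkl','wb'))
H=np.zeros((600,800,3),np.uint8)
def put(img,c,x,y,k=6):
    p=cv2.resize(img[c[1]:c[3],c[0]:c[2],::-1],(390,295),interpolation=2);H[y:y+295,x:x+390]=p
put(pickle.load(open('w6.pkl','rb'))['image'],(70,240,140,293),0,0)
put(pickle.load(open('w12.pkl','rb'))['image'],(50,120,120,173),400,0)
put(s['image'],(325,200,405,260),0,300)
put(pickle.load(open('w4.pkl','rb'))['image'],(120,90,190,143),400,300)
cv2.imwrite('pics/clip.png',H)
E
```

```text
(no output)
```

View pics/clip.png

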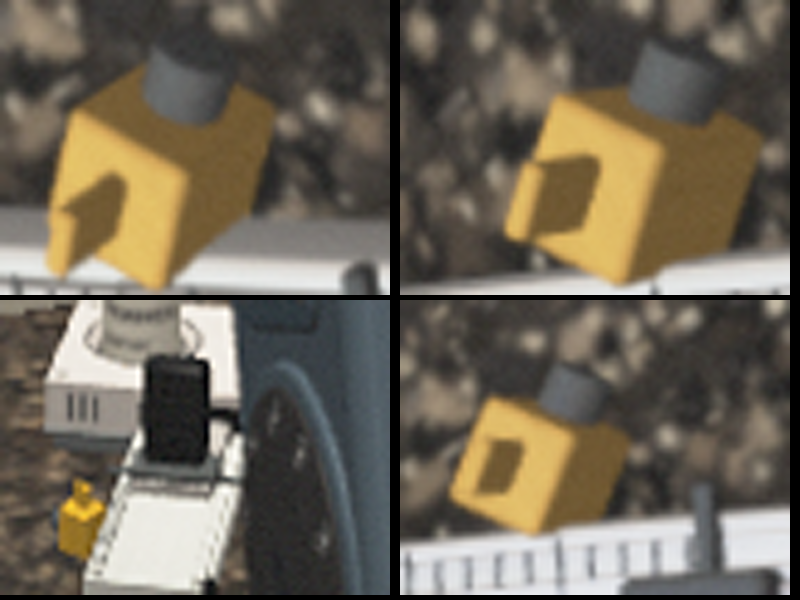

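```bash
python3 - <<'E'
from h import *
import pickle
C=np.array([.5419,-.2277]);a=np.radians(-59.35);X=np.array([np.cos(a),np.sin(a)]);Y=np.array([-X[1],X[0]])
def rd(s,u,v,z):
    q=pt(s,u,v,z,True)[:2]-C;return np.round(1000*np.array([q@X,q@Y]),1)
L={k:pickle.load(open(k+'.pkl','rb')) for k in ['w4','w6','w12','w14']}
for k,(u,v) in dict(w6=(81.1,283.1),w12=(72.3,156.4),w4=(135,120),w14=(265,92.3)).items():
    print(k,'nub top',rd(L[k],u,v,.033))
H=np.zeros((600,800,3),np.uint8)
def put(k,c,x,y):
    p=cv2.resize(L[k]['image'][c[1]:c[3],c[0]:c[2],::-1],(390,295),interpolation=2);H[y:y+295,x:x+390]=p
put('w6',(110,270,180,323),0,0)
put('w12',(100,140,170,193),400,0)
put('w4',(140,110,210,163),0,300)
put('w14',(255,75,325,128),400,300)
cv2.imwrite('pics/ptr.png',H)
E
```

```text
w6 nub top [-129.8   37.3]
w12 nub top [-130.1   36.5]
w4 nub top [-128.9   36.1]
w14 nub top [-130.6   35.4]
```

View pics/ptr.png

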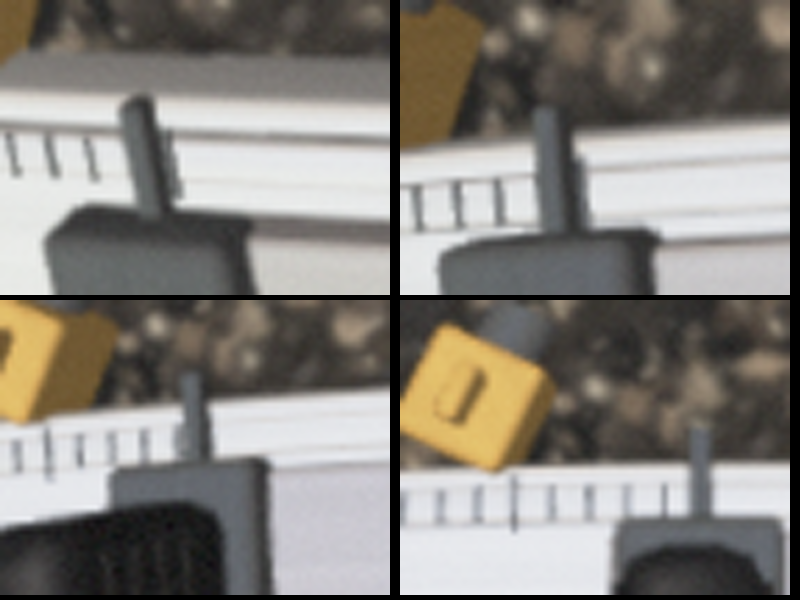

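```bash
python3 - <<'E'
from h import *
import pickle
C=np.array([.5419,-.2277]);a=np.radians(-59.35);X=np.array([np.cos(a),np.sin(a)]);Y=np.array([-X[1],X[0]])
def rd(s,u,v,z):
    q=pt(s,u,v,z,True)[:2]-C;return np.round(1000*np.array([q@X,q@Y]),1)
L={k:pickle.load(open(k+'.pkl','rb')) for k in ['w4','w6','w12','w14']}
P=dict(w6=(134.2,288),w12=(126.9,159.7),w4=(173.7,123.5),w14=(308.7,98.3))
N=dict(w6=(81.1,283.1),w12=(72.3,156.4),w4=(134.3,120),w14=(263.6,92))
for k in P:
    p=rd(L[k],*P[k],.024);n=rd(L[k],*N[k],.033);print(k,'ptr',p,'nub',n,'diff',p-n)
E
```

```text
w6 ptr [-99.8  31.7] nub [-129.8   37.3] diff [30.  -5.6]
w12 ptr [-100.    31.2] nub [-130.1   36.5] diff [30.1 -5.3]
w4 ptr [-100.6   30.9] nub [-129.5   36.2] diff [28.9 -5.3]
w14 ptr [-99.9  31.2] nub [-131.6   35.7] diff [31.7 -4.5]
```

Call:
move_arm(deltas=[45,0,15,-2,0,0,0,45,0,25,-2,0,0,0,45,0,20,-1.6,0,0,0,45,5,8.6,0,0,0,0,45,20,0,0,0,0,0,45,15,0,0,0,0,0,45,0,0,0,0,0,0])

```text
t: 17.85
tcp_pos: [0.4897, -0.1422, 0.115]
tool_rot: [0.35, 0.616, -0.351, 0.612]
force: [0.0, -0.2, 0.8]
finger_gap: 0.527
```

```bash
python3 - <<'E'
from h import *
import pickle
s=snap('wrist','w16');pickle.dump(s,open('w16.pkl','wb'))
delta([.4913,-.1424,.047],-59.4)
E
```

```text
t 17.9 tcp [ 0.4903 -0.1426  0.116 ] jawyaw -59.5 tilt [-0.002  0.001 -1.   ] gap 0.528 F [ 0.1 -0.   0.7]
deltas tool mm [69.   1.   0.5] rx deg -0.1
```

View pics/w16.png

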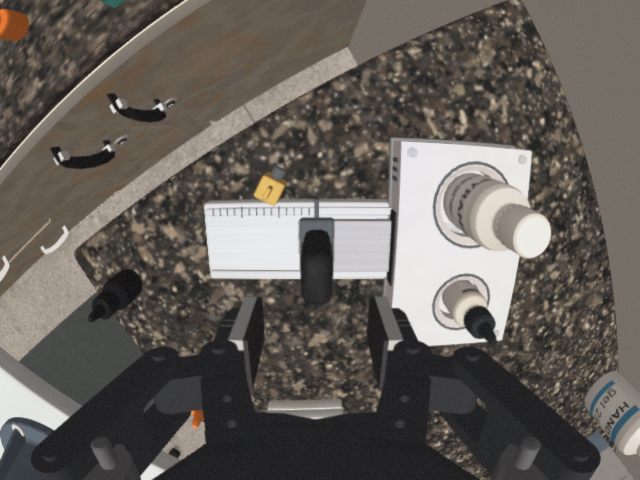

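Call:
move_arm(deltas=[45,10,1,0,0,0,0,45,20,0,0,0,0,0,45,20,0,0,0,0,0,45,12,0,0,0,0,0,45,6,0,0,0,0,0,45,0,0,0,0,0,0,8,0,0,0,0,0,0,8,0,0,0,0,0,0,8,0,0,0,0,0,0,8,0,0,0,0,0,0], force=50)

```text
t: 18.9
tcp_pos: [0.4919, -0.1416, 0.05]
tool_rot: [0.351, 0.614, -0.35, 0.614]
force: [0.3, 2.8, 6.5]
finger_gap: 0.179
```

Call:
move_arm(deltas=[8,0,0,0,0,0,0,8,0,0,0,0,0,0,8,0,0,0,0,0,0])

```text
t: 19.2
tcp_pos: [0.4919, -0.1415, 0.05]
tool_rot: [0.351, 0.614, -0.35, 0.614]
force: [-0.5, 3.6, 6.6]
finger_gap: 0.184
```

```bash
python3 - <<'E'
from h import *
import pickle
s=snap('wrist','w17');pickle.dump(s,open('w17.pkl','wb'))
delta([.4913,-.1424,.047],-59.4)
E
```

```text
t 19.25 tcp [ 0.4919 -0.1415  0.05  ] jawyaw -59.4 tilt [ 0.001  0.    -1.   ] gap 0.179 F [0.  2.7 6.7]
deltas tool mm [ 3.  -0.9  0.4] rx deg -0.0
```

View pics/w17.png

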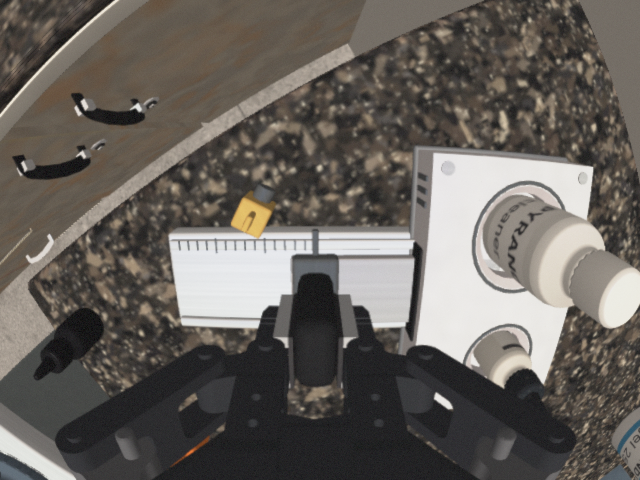

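Call:
move_arm(deltas=[8,0,0,-2,0,0,0,8,0,0,-4,0,0,0,8,0,0,-5,0,0,0,8,0,0,-5,0,0,0,8,0,0,-5,0,0,0,8,0,0,-4,0,0,0,8,0,0,-2,0,0,0,8,0,0,-1,0,0,0,8,0,0,0,0,0,0,8,0,0,0,0,0,0])

```text
t: 20.25
tcp_pos: [0.4796, -0.1206, 0.05]
tool_rot: [0.35, 0.612, -0.351, 0.616]
force: [0.1, -7.2, 4.0]
finger_gap: 0.18
```

```bash
python3 - <<'E'
from h import *
import pickle
s=snap('wrist','w18');pickle.dump(s,open('w18.pkl','wb'))
delta([.4919,-.1415,.05],-59.4)
cv2.imwrite('pics/w18c.png',cv2.resize(s['image'][170:290,230:390][:,:,::-1],None,fx=5,fy=5,interpolation=2))
E
```

```text
t 20.3 tcp [ 0.4796 -0.1206  0.05  ] jawyaw -59.4 tilt [ 0.004 -0.004 -1.   ] gap 0.182 F [-0.8 -6.8  3.8]
deltas tool mm [ 0.2 -0.  24.3] rx deg 0.0
```

View pics/w18.png

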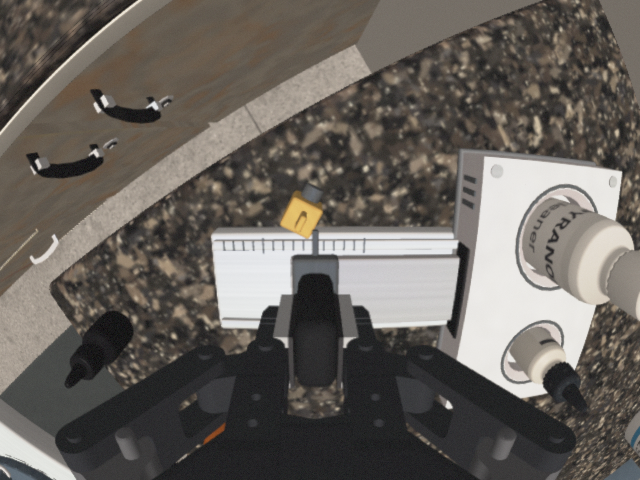

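View pics/w18c.png

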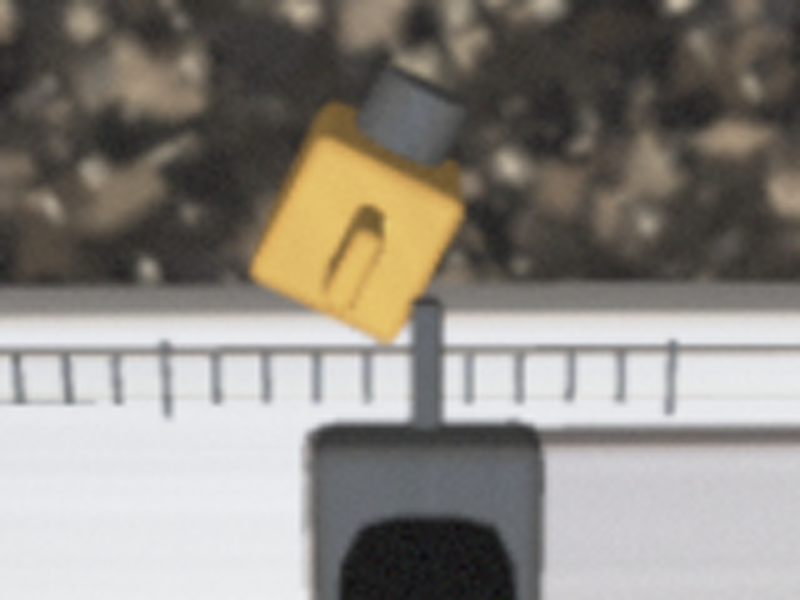

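```bash
cat > idx.py <<'E'
from h import *
import pickle
C=np.array([.5419,-.2277]);a=np.radians(-59.35);X=np.array([np.cos(a),np.sin(a)]);Y=np.array([-X[1],X[0]])
def rd(s,u,v,z):
    q=pt(s,u,v,z,True)[:2]-C;return np.round(1000*np.array([q@X,q@Y]),1)
E
python3 - <<'E'
from idx import *
s=pickle.load(open('w18.pkl','rb'))
f=lambda x,y,z: rd(s,230+x/5-.4,170+y/5-.4,z)
print('ptr tip',f(427,302,.024),'root',f(427,420,.024))
print('nub top',f(357,268,.033),'range',f(345,268,.033),f(370,268,.033), 'far/near',f(370,232,.033),f(345,305,.033))
print('block corners z?',[f(*q,.024) for q in [(325,140),(463,210),(390,342),(252,270)]])
print('ticks',f(165,380,.016),f(670,380,.016))
E
```

```text
ptr tip [-124.3   31.6] root [-124.3   19.9]
nub top [-130.5   37.3] range [-131.6   37.3] [-129.4   37.3] far/near [-129.4   40.6] [-131.6   33.9]
block corners z? [array([-133.7,   47.2]), array([-120.9,   40.5]), array([-127.8,   27.7]), array([-140.7,   34.8])]
ticks [-150.6   21.4] [-99.8  21.2]
```

Call:
move_arm(deltas=[8,0,0,-2,0,0,0,8,0,0,-2.5,0,0,0,8,0,0,-1.5,0,0,0,8,0,0,-0.4,0,0,0,8,0,0,0,0,0,0,8,0,0,0,0,0,0])

```text
t: 20.9
tcp_pos: [0.4764, -0.1153, 0.05]
tool_rot: [0.35, 0.612, -0.351, 0.616]
force: [-0.9, -8.7, 3.8]
finger_gap: 0.178
```

```bash
python3 - <<'E'
from h import *
import pickle
s=snap('wrist','w19');pickle.dump(s,open('w19.pkl','wb'))
delta([.4919,-.1415,.05],-59.4)
cv2.imwrite('pics/w19c.png',cv2.resize(s['image'][170:290,230:390][:,:,::-1],None,fx=5,fy=5,interpolation=2))
E
```

```text
t 20.95 tcp [ 0.4764 -0.1153  0.05  ] jawyaw -59.4 tilt [ 0.005 -0.005 -1.   ] gap 0.18 F [-1.6 -8.1  4.3]
deltas tool mm [ 0.2 -0.  30.5] rx deg 0.0
```

View pics/w19c.png

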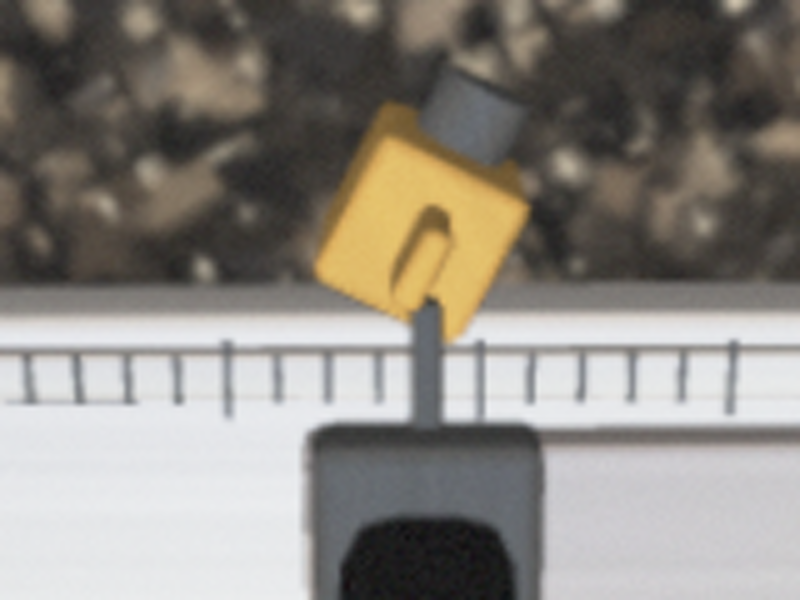

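```bash
python3 - <<'E'
from idx import *
s=pickle.load(open('w19.pkl','rb'))
f=lambda x,y,z: rd(s,230+x/5-.4,170+y/5-.4,z)
print('ptr',f(427,302,.024),f(427,410,.024),'nub',f(423,265,.033),'block c',np.mean([f(*q,.024) for q in [(390,138),(528,208),(453,340),(315,270)]],axis=0))
t=snap('top','t20');w=snap('scene','s20')
cv2.imwrite('pics/t20c.png',cv2.resize(t['image'][150:330,300:520][:,:,::-1],None,fx=3.5,fy=3.5,interpolation=2))
E
```

```text
ptr [-130.4   31.6] [-130.4   20.9] nub [-130.8   37.5] block c [-130.9     37.675]
```

View pics/s20.png

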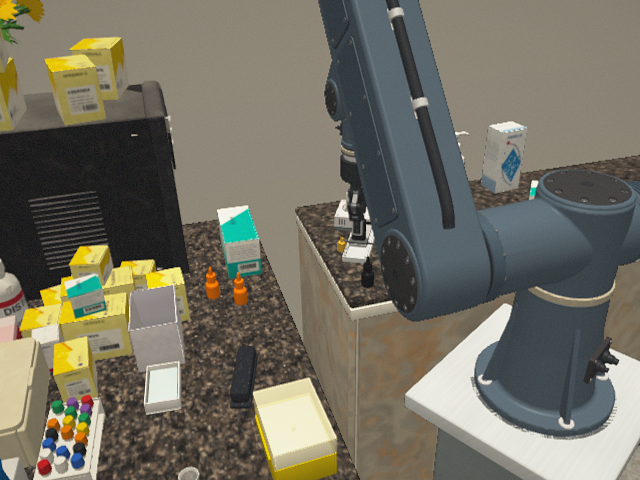

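View pics/w19.png

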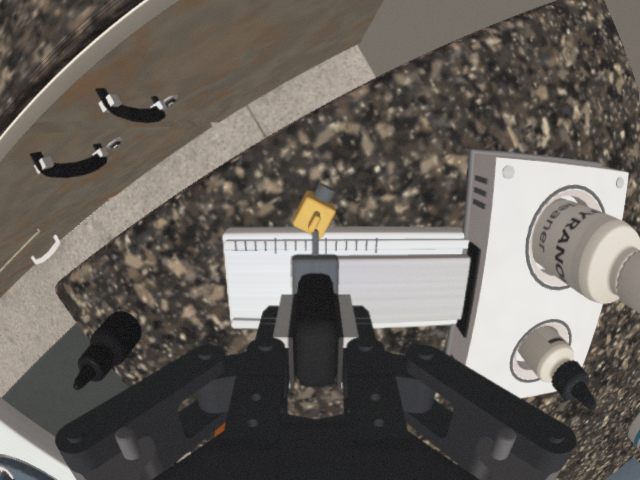

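Call:
move_arm(deltas=[8,0,0,-0.4,0,0,0,8,0,0,0,0,0,0,8,0,0,0,0,0,0,8,0,0,0,0,0,0,8,0,0,0,0,0,0,8,0,0,0,0,0,0])

```text
t: 21.65
tcp_pos: [0.4763, -0.115, 0.05]
tool_rot: [0.35, 0.612, -0.351, 0.617]
force: [0.1, -9.1, 4.4]
finger_gap: 0.179
```

```bash
python3 - <<'E'
from h import *
s=snap('wrist','w21')
delta([.4919,-.1415,.05],-59.4)
cv2.imwrite('pics/w21c.png',cv2.resize(s['image'][170:290,230:390][:,:,::-1],None,fx=5,fy=5,interpolation=2))
E
```

```text
t 21.7 tcp [ 0.4763 -0.115   0.05  ] jawyaw -59.4 tilt [ 0.005 -0.005 -1.   ] gap 0.18 F [ -1.5 -10.    3.6]
deltas tool mm [ 0.2 -0.  30.7] rx deg 0.0
```

View pics/w21c.png

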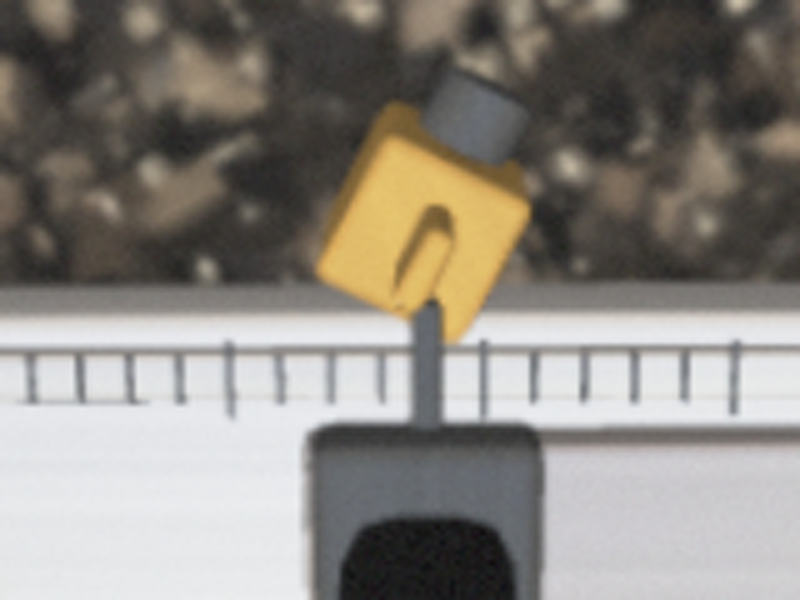

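The close-up shows the pointer at crop column 427 and the middle of the clip's upright point at about 425, so they are level to within about 0.3 mm. The grip is holding steady.

```bash
python3 -c "
from station import job
print(job.sign_off())"
```

```text
the job is handed in; nothing more can be done
None
```

The reader is loaded and the job was handed in at about 21.7 s of the 72 s allowed, with the arm still holding the shutter at the index clip.

- **Bottles:** The white bottle went into the wide seat and the white-bodied, black-capped dropper into the narrow seat. I lowered both with almost no contact force and released them. In later wrist pictures both stand upright in their seats. Cap measurements came within about 1.5 mm of the white bottle's seat centre and about 3 mm of the dropper's. I read that difference as camera error, because the picture shows both right down.
- **Shutter:** I pulled it out about 30.7 mm with the jaws closed on the grip at 50 N, against a spring pull of about 9–10 N. In the last close-up the pointer is level with the clip's point to within about 0.3 mm. Earlier measurements of the distance to the clip, from more oblique views, ranged from 29 to 32 mm, so I relied on the final view looking straight down on it.
- **Neighbours:** The gripper never came near the stapler or the slide box. The stapler looks unmoved in the last scene picture. I last saw the slide box in the wrist view before the shutter pull, and made no separate position check of it at the end. The orange and black look-alikes were left alone.

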